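Check a turned dowel with the gap gauge from its keeper hook

ROBOT

A 6-joint arm with a two-finger parallel gripper is mounted at the origin on the work surface. World frame = base frame: x ahead of the robot, y to its left, z up, the work surface at z = 0. Lengths are in m, angles in rad, forces in N, time in s.
With the tool pointing down it reaches from about 0.375 to 0.9 m from the base axis. Payload 3.1 kg.
Tool frame: the origin (TCP) lies midway between the tips of the shut fingers; the grasp point (between the pads) lies env.tcp_to_grasp behind it (env.tcp_to_grasp is the distance from the TCP to the grasp point, in m); z points along the fingers, y is the line along which they close (so a half turn about z gives the same grasp; the last joint's range is limited). The gripper opens to 85 mm and grips with 20 to 120 N. Pads are 22 mm wide; open, the fingers measure 114 mm over their backs; the gripper's body (76 mm by 85 mm) begins 54 mm behind the grasp point. The pads swing forward as they close: fully open they stand 13 mm farther back than shut.
Start: joints at [-1.292, 0.527, 1.433, -0, 1.181, -0.178], TCP at [0.276, -0.561, 0.231] pointing down, gripper open.
Joint ranges: [-3.08, 3.08], [-0.75, 2.2], [0.22, 2.44], [-1.43, 4.57], [0, 2.65], [-2.85, 2.85]. Speed limits (rad/s): [2.79, 2.79, 3.14, 3.14, 3.14, 3.14].

INTERFACE

Orientations are given as a unit quaternion [w, x, y, z].
In Python, from workcell import get_state, get_image, ticket, env gives the robot as it stands.
- The arm moves only by the tool jog_arm, never from a script. Its argument "moves" is a list of rows, each an object with "grip": the gripper's target within -1 to 1 (fully open at 1, half-way at 0, shut at -1); "travel": the shift along the tool's x, y, z in m, a list of three; "rotation": the turn, a rotation vector about the tool's x, y, z in rad, a list of three. A call has 1 to 20 rows; each row is the pose to reach, as a shift and turn from the pose commanded when the call began, along the tool's axes at that moment; what a row does not reach only later rows make up. A row lasts 1/12 s, in which the tool goes at most 41.7 mm and 7.16 degrees, less where a joint would pass 70% of its speed; a pose out of reach is approached as far as the arm can. A call with a gripper value outside its range is refused whole. The fingers move at their own pace and stop on an object; "newtons" is the grip in N (left out, the last holds). Time passes only in rows, so rows that repeat a pose let the fingers close. It gives the time, the measured TCP pose, the force, the opening and the grip force at its end, in the units of the state.
- get_state(): the state, without advancing time (a new reading comes with each control period).
- get_image(name): name is "scene" or "side" or "wrist"; returns a dict with "pixels" (480x640x3 uint8, red, green, blue), "z_map" (480x640 float32, m along the optical axis (not along the pixel's ray), 0 where there is no reading), "camera_matrix" (3x3 intrinsics, pixels), "origin" and "orientation" of the camera in the world. Camera axes: x right, y up, looking along -z (the intrinsics and any distortion apply to the point x, -y, -z); pixel columns grow to the right and rows downward; lengths in m; the calibration is good to about 2 mm. A picture is of the moment at which its call begins.
- ticket.finish_job(): hands the job in; it is judged then, once.
The state is a dict: "time": time; "joints": joint angles; "joint_vel": joint speeds; "effort": joint torques, N m; "position": TCP position; "tcp_rot": TCP orientation; "contact_force": force on the tool from outside, world axes, zero at the start; "ft_torque": the same for the moment, N m; "opening": opening from 0.0 (shut) to 1.0 (fully open); "finger_force": force on a finger pad.
Only numpy, scipy, OpenCV 4.12 (cv2) and the standard library are available. Lean on these libraries where they do the work, as an engineer would, in place of code of your own. Each camera call takes 0.05 s, during which the arm holds its last target. There are 200 camera calls.

TASK

Take the gap gauge off its hook by pressing the hook's sprung keeper down and drawing the gauge forwards off the prongs, then check the dowel in the vice: lower the gauge's fork over the free part of the dowel so that the dowel goes right through the wide go gap and is stopped by the narrow no-go gap, letting it bear there for a moment without forcing it. Then hang the gauge back on its hook behind the sprung-up keeper, let go, and leave the other things on the bench alone.

Things in the scene. Friction and masses are not known exactly. Their poses are not given: they have to be found in the camera images.
- hook: Fixed bench hook: aluminium post 40 mm square, 188 mm tall, carrying two level round steel prongs, 8 mm thick, 36 mm free between them (axes at y = +-22), pointing along -x (to the robot at yaw 0). Origin on the bench under the seat where the gauge hangs; z up. Prongs run from 75 mm in front of the seat to a plate whose face is at x = +89 mm; post at x = +95 to +135.
- hook_seat (a point): Middle between the prongs, level with their tops, 165 mm above the bench: the hanging gauge's origin rests here. Axes as the hook's. Two collars (15 mm across, 29 mm free between them) on the prongs begin 6 mm behind (+x) and stop the gauge sliding back.
- hook_front (a point): Middle between the prongs at their front tips, level with their tops, 75 mm in front of the seat. A cross pin, the keeper's pivot, joins the prongs 66 mm in front of the seat; pin and knuckle reach up to 2.5 mm below the prong tops, so a fingertip lower than that must rise to pass it.
- keeper (a joint): Sprung keeper, a steel tongue 24 mm wide, 60 long, 2.5 thick between the prongs in front of the gauge, pivoted on the cross pin, rising backwards. 0 = up (shut), 0.45 rad = fully pressed; from 0.28 its end is below the prong tops and the gauge can pass. About 1.3 N on its end starts it, 2.5 N holds it down; let go, it springs up. From behind it is a stop; from the front its slope is ridden over.
- keeper_end (a point): Upper edge of the keeper's ribbed rear end, the place to press; shut, it is 16 mm above the prong tops and 5 mm in front of the gauge's face, coming to 1 mm from it as it goes flat. A front fingertip can hold it down while the two fingers, in front of and behind the gauge and between the prongs, pinch the gauge.
- gauge: Loose aluminium gap gauge, 250 g, 10 mm thick (x), 84 wide (y), 138 tall (z). Origin: middle of the upper edge of its hanging slot (60 mm wide, 16 high, so it can lift 8 mm on the prongs). Hold it by the plate above the slot (top edge at z = +32 mm, black panels). Below is a fork, open downwards: go gap 33 mm wide, then no-go gap 26 mm. A weak grip or jerky carrying lets it swing.
- gauge_step (a point): On the gauge's mid-line where the go gap (z = -100 to -62 mm from the gauge's origin) meets the no-go gap (-62 to -48 mm). It stands about 7.5 mm above the dowel's axis when the no-go gap stops the dowel.
- gauge_mouth (a point): Middle of the gauge's lower edge, 106 mm below its origin; the mouth flares to about 40 mm wide here.
- vice: Fixed grey bench vice. Origin on the bench under the middle of the dowel's free part; x along the dowel, z up. Jaws from x = +92 to +168 mm, tops 120 mm above the bench, closing along y; body and screw handle from y = -128 to +103 mm, foot from x = +68 to +192 mm.
- dowel: Turned wooden dowel, 30 mm across, 250 long, clamped level in the vice, axis along the vice's x, 100 mm above the bench. The free part runs from the jaws (x = +92 mm in the vice's frame) to its end at x = -60 mm, towards the robot when yaw is 0. Origin at the middle of its length.
- dowel_mid (a point): On the dowel's axis in the middle of the free part, straight above the vice's origin: the place to gauge. Axes as the vice's: x along the dowel, z up.
- dowel_end (a point): On the dowel's axis at its free end.
- screwdriver: Bystander: black-handled screwdriver lying on the bench, 130 mm long.
- screw_tin: Bystander: steel tin, 68 mm across, 40 mm high, origin under its middle.
- parts_tray: Bystander: grey compartment tray 90 x 120 x 30 mm, origin under its middle.

How it is judged:
On the way, in this order (a step that is already met when the one before it is completed fails the run):
1. the keeper is pressed down to below the prong tops while the gauge hangs on the hook (value of joint keeper above 0.27 rad and distance between gauge and hook_seat below 0.02 m), for 0.1 s.
2. the gauge is off the hook, clear of the prongs (distance between gauge and hook_seat above 0.095 m and value of joint keeper below 0.06 rad), for 0.2 s.
3. the gauge's fork is square over the free part of the dowel, the dowel has gone through the go gap and the no-go step bears on it (over 1.5 N) (z of gauge_step in the frame of dowel_mid between 0.002 and 0.0105 m and y of gauge_step in the frame of dowel_mid between -0.004 and 0.004 m and x of gauge_step in the frame of dowel_mid between -0.055 and 0.075 m and angle between the x axis of gauge and the x axis of dowel_mid, either way round below 0.2 rad and angle between gauge's own z axis and vertical below 0.2 rad and contact force between gauge and dowel above 1.5 N), for 0.2 s.
At the end, for the whole second after the job is handed in: The gauge hangs upright and still on both prongs at the seat (its origin within 3 mm in height and 7 mm sideways of the seat, between the collars and the keeper), let go, with the keeper sprung back up in front of it (joint below 0.06 rad) (x of gauge in the frame of hook_seat between -0.012 and 0.008 m and y of gauge in the frame of hook_seat between -0.007 and 0.007 m and z of gauge in the frame of hook_seat between -0.003 and 0.003 m and angle between gauge's own z axis and vertical below 0.12 rad and angle between the x axis of gauge and the x axis of hook_seat, either way round below 0.2 rad and value of joint keeper below 0.06 rad and linear speed of gauge below 0.02 m/s and contact force between gauge and the fingers below 0.1 N); the robot touches nothing.
It fails at once if the gauge is forced onto the dowel (over 40 N) (contact force between gauge and dowel above 40 N).
It fails at once if the gauge is dropped (its hanging slot below 120 mm above the bench) (height (world z) of gauge below 0.12 m).
It fails at once if a bystander is moved more than 30 mm (distance of any of screwdriver, screw_tin, parts_tray from where it was at the start of the episode above 0.03 m).
It also fails if it takes over 72 s, if anything falls off the work surface, if the arm or the gripper's body presses on something with over 40 N, if the wrist force passes 120 N, or if a joint passes its speed limit or range.

## Working session

There is one attempt and no reset: what is moved stays moved. The work goes in short steps, Python scripts to look and compute and a tool call to move; the robot and the scene stay as the last step left them, time stands still between calls to the robot, and variables do not carry over. Pictures are saved under pics/ and viewed, at most 10 in all, crops included, and the job is handed in when it is done.

Besides the shell and the picture viewer there is one more tool, called after "Request:" as name([rows], argument=value, ...), one row to a line, values as JSON. jog_arm: Moves the arm, as the interface text tells. Its arguments: {"type":"object","properties":{"moves":{"type":"array","items":{"type":"object","properties":{"grip":{"type":"number"},"travel":{"type":"array","items":{"type":"number"}},"rotation":{"type":"array","items":{"type":"number"}}}}},"newtons":{"type":"number"}},"required":["moves"]}

```bash
mkdir -p pics; ls
cat > h.py <<'E'
import numpy as np,cv2
from scipy.spatial.transform import Rotation as R
from workcell import get_state,get_image,ticket,env
def rot(q): return R.from_quat([q[1],q[2],q[3],q[0]]).as_matrix()
def pts(im):
    z=im["z_map"];K=np.array(im["camera_matrix"]);v,u=np.mgrid[:480,:640]
    p=np.stack([(u-K[0,2])/K[0,0]*z,-(v-K[1,2])/K[1,1]*z,-z],-1)
    return p@rot(im["orientation"]).T+np.array(im["origin"])
def save(im,n,crop=None):
    p=im["pixels"][:,:,::-1]
    cv2.imwrite("pics/"+n,p)
E
python3 - <<'E'
from h import *
import pickle
s=get_state();print({k:np.round(v,3) for k,v in s.items()},env.tcp_to_grasp)
for n in("scene","side"):
    im=get_image(n);save(im,n+"0.png");pickle.dump(im,open(n+"0.pkl","wb"));print(n,im["origin"],im["orientation"],im["camera_matrix"],(im["z_map"]>0).mean())
    print([k for k in im])
E
```

```text
pics
{'time': np.float64(0.0), 'joints': array([-1.292,  0.528,  1.434,  0.   ,  1.181, -0.178]), 'joint_vel': array([ 0.001,  0.   , -0.001, -0.002, -0.001,  0.   ]), 'effort': array([-1.0000e-03, -4.4235e+01, -1.7803e+01, -0.0000e+00,  8.0000e-03,
       -0.0000e+00]), 'position': array([ 0.276, -0.56 ,  0.23 ]), 'tcp_rot': array([-0.001,  0.974,  0.227, -0.   ]), 'contact_force': array([ 0.076, -0.173, -0.335]), 'ft_torque': array([ 0.027,  0.003, -0.019]), 'finger_force': np.float64(0.0), 'opening': np.float64(1.002)} 0.0187
scene [ 1.03694985 -0.51657968  1.05993491] [0.87110832 0.30887164 0.12440257 0.36096067] [[559.03330117   0.         326.94240496]
 [  0.         559.03330117 235.95090972]
 [  0.           0.           1.        ]] 0.9959928385416666
['pixels', 'z_map', 'camera_matrix', 'origin', 'orientation']
side [0.15104442 0.69219526 0.99129464] [-0.22835761 -0.07820301  0.35256339  0.90412175] [[478.40831964   0.         309.00108244]
 [  0.         478.40831964 239.8199339 ]
 [  0.           0.           1.        ]] 0.9958951822916666
['pixels', 'z_map', 'camera_matrix', 'origin', 'orientation']
```

View pics/scene0.png

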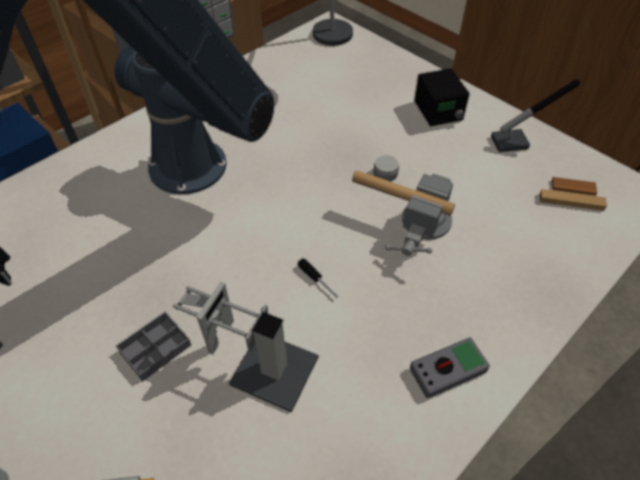

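View pics/side0.png

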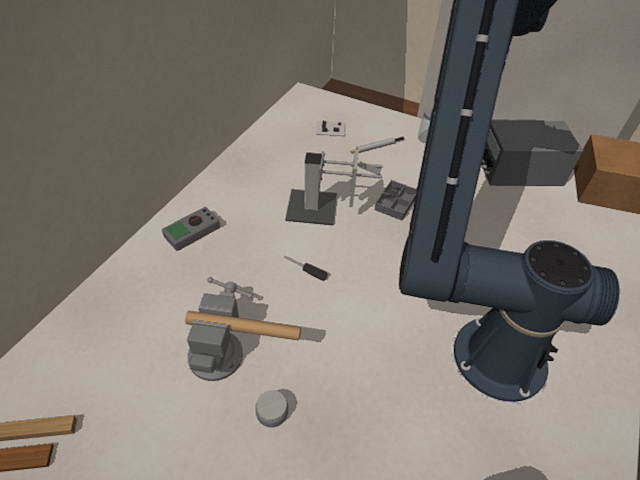

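The scene view shows the hook post top at (268,325), the gauge at (215,310), the dowel from (355,177) to (452,208), the tray at (153,345) and the screwdriver at (310,270). In the side view the post is at (313,158), the gauge at (353,178), the dowel runs from (188,318) to (298,332), and the tin is at (271,407).

Run:
```python
from h import *
import pickle
for n,boxd,boxh in (("scene",(340,160,465,220),(165,275,300,385)),("side",(180,300,310,350),(285,140,390,225))):
    im=pickle.load(open(n+"0.pkl","rb"));P=pts(im);px=im["pixels"].astype(int)
    # dowel
    x0,y0,x1,y1=boxd;m=np.zeros((480,640),bool);m[y0:y1,x0:x1]=1
    d=m&(px[...,0]>px[...,2]+50)&(P[...,2]>.09)
    q=P[d];
    top=q[q[:,2]>.123] ; c=top[:,:2].mean(0);u=np.linalg.svd(top[:,:2]-c)[2][0]; u*=np.sign(u[0]); t=(q[:,:2]-c)@u
    print(n,"dowel",len(q),"zmax",np.percentile(q[:,2],[50,98]),"c",c,"dir",np.degrees(np.arctan2(u[1],u[0])),"ends",c+u*t.min(),c+u*t.max(),t.max()-t.min())
    x0,y0,x1,y1=boxh;m=np.zeros((480,640),bool);m[y0:y1,x0:x1]=1
    for nm,lo,hi in (("post",.18,.1905),("gaugetop",.1925,.21),("prongs",.157,.17)):
        mm=m&(P[...,2]>lo)&(P[...,2]<hi);q=P[mm]
        if len(q)>4:
            r=cv2.minAreaRect((q[:,:2]*1000).astype(np.float32));print(n,nm,len(q),q.mean(0).round(4),r)
```

```text
scene dowel 690 zmax [0.11344711 0.11816077] c [ 1.03694985 -0.51657968] dir 0.0 ends [ 0.41006806 -0.51657968] [ 1.03694985 -0.51657968] 0.6268817859871506
scene post 744 [ 0.5894 -0.2429  0.1867] ((556.9398193359375, -251.1312713623047), (157.95545959472656, 84.61365509033203), 23.91943359375)
scene gaugetop 269 [ 0.5057 -0.2747  0.1972] ((555.0692138671875, -254.05517578125), (121.96460723876953, 83.90324401855469), 21.59542465209961)
scene prongs 961 [ 0.518  -0.2729  0.1642] ((532.728271484375, -262.41748046875), (209.46560668945312, 85.17913818359375), 21.66187286376953)
side dowel 1227 zmax [0.11268817 0.11754975] c [0.15104442 0.69219526] dir 0.0 ends [0.15104442 0.69219526] [0.64259105 0.69219526] 0.49154663312426716
side post 237 [ 0.5915 -0.2341  0.1865] ((557.0848999023438, -245.2724609375), (158.39157104492188, 75.1028823852539), 5.513874053955078)
side gaugetop 86 [ 0.5067 -0.2694  0.1974] ((554.5724487304688, -268.29022216796875), (133.27120971679688, 84.38597869873047), 6.513664722442627)
side prongs 455 [ 0.5163 -0.2609  0.164 ] ((528.2431030273438, -254.9163360595703), (208.97023010253906, 71.89498138427734), 20.49355697631836)
```

Run:
```python
from h import *
import pickle
for n,boxd,boxh in (("scene",(340,160,465,220),(165,275,300,385)),("side",(180,300,310,350),(285,140,390,225))):
    im=pickle.load(open(n+"0.pkl","rb"));P=pts(im);px=im["pixels"].astype(int);ok=(im["z_map"]>0.3)&(P[...,2]<.3)
    x0,y0,x1,y1=boxd;m=np.zeros((480,640),bool);m[y0:y1,x0:x1]=1;m&=ok
    d=m&(px[...,0]>px[...,2]+50)&(P[...,2]>.09)
    q=P[d];top=q[q[:,2]>.112]
    r=cv2.minAreaRect((q[:,:2]*1000).astype(np.float32));print(n,"dowel",len(q),r)
    vx,vy,cx,cy=cv2.fitLine((top[:,:2]*1000).astype(np.float32),cv2.DIST_HUBER,0,.01,.01).ravel();u=np.array([vx,vy])*np.sign(vx);c=np.array([cx,cy]);t=(q[:,:2]*1000-c)@u
    print(" ",len(top),c,np.degrees(np.arctan2(u[1],u[0])),"ends",c+u*t.min(),c+u*t.max(),t.max()-t.min(),np.percentile(q[:,2],98))
    x0,y0,x1,y1=boxh;m=np.zeros((480,640),bool);m[y0:y1,x0:x1]=1;m&=ok
    a=np.radians(21);e=np.array([np.cos(a),np.sin(a)]);s=(P[...,:2]-[.59,-.24])@e
    for nm,mm in (("post",m&(P[...,2]>.183)&(P[...,2]<.1905)&(abs(s)<.03)),("gaugetop",m&(P[...,2]>.187)&(P[...,2]<.205)&(s<-.06)&(s>-.14)),("prongs",m&(P[...,2]>.157)&(P[...,2]<.17)&(s<-.03))):
        q=P[mm];r=cv2.minAreaRect((q[:,:2]*1000).astype(np.float32));print(n,nm,len(q),q.mean(0).round(4),np.round(r[0],1),np.round(r[1],1),r[2])
    for nm,l,h in (("tin",0,0),):pass
    # bystanders / all above-bench bits near
    mk=(ok&(P[...,2]>.012)&(P[...,0]>.25)&(P[...,0]<.9)&(abs(P[...,1])<.6)).astype(np.uint8)
    k,lab,st,ce=cv2.connectedComponentsWithStats(mk)
    for i in range(1,k):
        if st[i,4]>60:q=P[lab==i];print("   blob",st[i,4],q.mean(0).round(3),q.min(0).round(3),q.max(0).round(3))
```

```text
scene dowel 688 ((527.1459350585938, 253.91024780273438), (245.5830078125, 25.859024047851562), 19.2928466796875)
  475 [527.0654  253.70016] 19.463799 ends [411.42324044 212.83132636] [642.96983234 294.66167147] 245.58100636210344 0.11808946243326851
scene post 397 [ 0.6019 -0.237   0.1875] [ 602.5 -236.3] [34.3 75.6] 19.15288543701172
scene gaugetop 336 [ 0.5058 -0.2753  0.1957] [ 504.  -274.3] [12.2 83.9] 21.507925033569336
scene prongs 731 [ 0.4921 -0.281   0.1644] [ 498.7 -275.9] [136.3  85.2] 21.66187286376953
   blob 197 [0.357 0.595 0.059] [0.34  0.586 0.012] [0.369 0.6   0.105]
   blob 759 [0.262 0.046 0.269] [ 0.25  -0.016  0.218] [0.274 0.101 0.3  ]
   blob 4224 [0.555 0.261 0.088] [0.365 0.139 0.012] [0.676 0.389 0.127]
   blob 236 [0.76  0.583 0.019] [0.726 0.56  0.012] [0.804 0.6   0.026]
   blob 226 [ 0.261 -0.511  0.274] [ 0.25  -0.526  0.245] [ 0.269 -0.49   0.3  ]
   blob 351 [ 0.5   -0.017  0.021] [ 0.453 -0.028  0.012] [0.582 0.    0.03 ]
   blob 5828 [ 0.577 -0.255  0.106] [ 0.427 -0.324  0.012] [ 0.698 -0.151  0.201]
   blob 1222 [ 0.399 -0.375  0.023] [ 0.35  -
[... 546 characters left out ...]
p 90 [ 0.5012 -0.2688  0.1969] [ 503.1 -273.7] [10.1 86.5] 22.14727210998535
side prongs 331 [ 0.4892 -0.2733  0.1644] [ 494.6 -267.4] [137.2  71.7] 20.66753387451172
   blob 2440 [ 0.573 -0.248  0.098] [ 0.427 -0.6    0.012] [ 0.695 -0.149  0.202]
   blob 577 [ 0.398 -0.372  0.023] [ 0.351 -0.441  0.012] [ 0.444 -0.31   0.036]
   blob 1227 [0.849 0.024 0.032] [ 0.797 -0.057  0.012] [0.9   0.098 0.046]
   blob 259 [ 0.494 -0.011  0.021] [ 0.452 -0.025  0.012] [0.582 0.001 0.03 ]
   blob 4964 [0.553 0.284 0.092] [0.401 0.142 0.012] [0.674 0.38  0.125]
   blob 935 [0.391 0.361 0.037] [0.36  0.325 0.012] [0.426 0.39  0.046]
   blob 411 [0.755 0.585 0.019] [0.726 0.56  0.012] [0.798 0.6   0.025]
```

```bash
cat >> h.py <<'E'
def go(p,yaw_y,s=None):
    s=s or get_state();A=rot(s["tcp_rot"]);h=np.radians(yaw_y+90)/2
    B=rot([0,np.cos(h),np.sin(h),0])
    print("travel",(A.T@(np.array(p)-s["position"])).round(4),"rot",R.from_matrix(A.T@B).as_rotvec().round(4),"pos",np.round(s["position"],4),"yaw_y",np.degrees(np.arctan2(A[1,1],A[0,1])).round(2),"F",np.round(s["contact_force"],2),"op",round(float(s["opening"]),3),"t",s["time"])
E
python3 -c "
from h import *
go([.495,-.277,.31],21.5)"
```

```text
travel [ 0.3215 -0.1573 -0.0792] rot [-1.3000e-03 -1.7000e-03 -1.4882e+00] pos [ 0.2761 -0.56    0.2304] yaw_y -63.77 F [-0.19 -0.17  0.26] op 1.003 t 0.1
```

Request:
jog_arm([
  {"travel": [0, 0, -0.08], "rotation": [0, 0, -0.2], "grip": 1},
  {"travel": [0, 0, -0.08], "rotation": [0, 0, -0.4], "grip": 1},
  {"travel": [0.32, -0.157, -0.08], "rotation": [0, 0, -1.488], "grip": 1},
  {"travel": [0.32, -0.157, -0.08], "rotation": [0, 0, -1.488], "grip": 1},
  {"travel": [0.32, -0.157, -0.08], "rotation": [0, 0, -1.488], "grip": 1},
  {"travel": [0.32, -0.157, -0.08], "rotation": [0, 0, -1.488], "grip": 1},
  {"travel": [0.32, -0.157, -0.08], "rotation": [0, 0, -1.488], "grip": 1},
  {"travel": [0.32, -0.157, -0.08], "rotation": [0, 0, -1.488], "grip": 1},
  {"travel": [0.32, -0.157, -0.08], "rotation": [0, 0, -1.488], "grip": 1},
  {"travel": [0.32, -0.157, -0.08], "rotation": [0, 0, -1.488], "grip": 1},
  {"travel": [0.32, -0.157, -0.08], "rotation": [0, 0, -1.488], "grip": 1},
  {"travel": [0.32, -0.157, -0.08], "rotation": [0, 0, -1.488], "grip": 1},
  {"travel": [0.32, -0.157, -0.08], "rotation": [0, 0, -1.488], "grip": 1},
  {"travel": [0.32, -0.157, -0.08], "rotation": [0, 0, -1.488], "grip": 1},
  {"travel": [0.32, -0.157, -0.08], "rotation": [0, 0, -1.488], "grip": 1},
  {"travel": [0.32, -0.157, -0.08], "rotation": [0, 0, -1.488], "grip": 1},
])

```text
time: 1.43
position: [0.4934, -0.2792, 0.3111]
tcp_rot: [-0.0, 0.564, 0.826, -0.0]
contact_force: [0.2, -1.2, 0.1]
opening: 1.003
finger_force: 0.0
```

Run:
```python
from h import *
import pickle
im=get_image("wrist");save(im,"w1.png");pickle.dump(im,open("w1.pkl","wb"))
go([.495,-.277,.31],21.5);print(im["origin"],(im["z_map"]>0).mean())
```

```text
travel [0.0015 0.0023 0.0012] rot [-0.0002 -0.0002 -0.0033] pos [ 0.4934 -0.2792  0.3112] yaw_y 21.31 F [-0.36  0.39 -0.75] op 0.999 t 1.4833
[ 0.46979754 -0.21759005  0.45366843] 0.9959700520833333
```

View pics/w1.png

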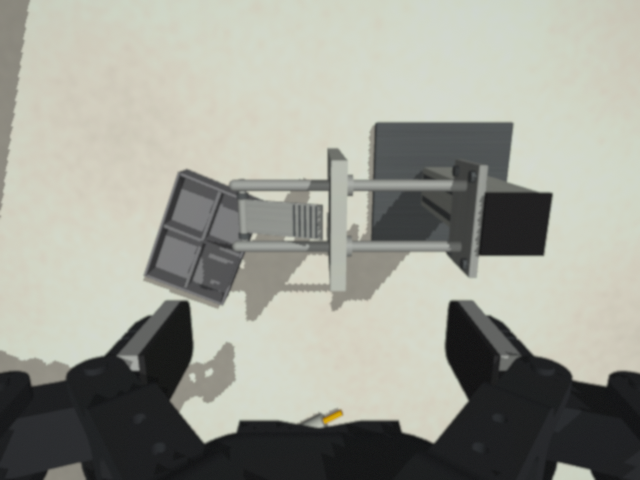

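The wrist view shows the gauge's top edge as a bar from (337,150) to (340,290). The prongs lie at rows 185 and 246, the keeper's ribbed end is at (310,220), and the collars are just behind the gauge at column 350.

Run:
```python
from h import *
import pickle
im=pickle.load(open("w1.pkl","rb"));P=pts(im);ok=(im["z_map"]>0)&(P[...,2]>.1)
m=np.zeros((480,640),bool);m[120:295,225:480]=1;m&=ok
q=P[m&(P[...,2]>.19)&(P[...,2]<.205)]
v=np.zeros((480,640),bool);v[:,325:350]=1
q=P[m&v&(P[...,2]>.19)]
r=cv2.minAreaRect((q[:,:2]*1000).astype(np.float32));print("gauge top",len(q),r,np.median(q[:,2]))
for nm,y0,y1 in(("A",178,192),("B",239,253)):
    w=np.zeros((480,640),bool);w[y0:y1,240:322]=1;w[y0:y1,360:450]=1
    q=P[m&w&(P[...,2]>.157)];f=cv2.fitLine((q[:,:2]*1000).astype(np.float32),cv2.DIST_HUBER,0,.01,.01).ravel()
    print(nm,len(q),f,np.degrees(np.arctan2(f[1],f[0])),np.percentile(q[:,2],[50,95]))
a=np.radians(21.5);e=np.array([np.cos(a),np.sin(a)]);nrm=np.array([-e[1],e[0]])
for nm,b in(("keeper ribs",(205,235,290,324)),("prong fronts",(175,255,228,262))):
    q=P[b[0]:b[1],b[2]:b[3]].reshape(-1,3);q=q[q[:,2]>.15];s=(q[:,:2]-[.5035,-.274])@e;t=(q[:,:2]-[.5035,-.274])@nrm
    print(nm,"s",np.percentile(s,[1,50,99]),"t",np.percentile(t,[1,50,99]),"z",np.percentile(q[:,2],[1,50,99]))
```

```text
gauge top 2168 ((503.66278076171875, -272.1397399902344), (10.190215110778809, 84.24292755126953), 21.477052688598633) 0.19671694966648925
A 2061 [ 9.3118572e-01  3.6454508e-01  5.0109793e+02 -2.4892133e+02] 21.379587 [0.1640049 0.1655318]
B 1975 [ 9.3278760e-01  3.6042649e-01  5.1803784e+02 -2.8869971e+02] 21.126389 [0.16401432 0.1655498 ]
keeper ribs s [-0.03093174 -0.0198545  -0.00916348] t [-0.0076774   0.00279277  0.01304062] z [0.17232731 0.17757819 0.1818009 ]
prong fronts s [-0.07258144 -0.06179779 -0.05098459] t [-0.02248728  0.00379631  0.02794768] z [0.15959578 0.16323044 0.1664008 ]
```

```bash
python3 -c "
from h import *
go([.5036,-.2718,.225],21.4)"
```

```text
travel [0.0032 0.0123 0.0862] rot [-0.0002 -0.0002 -0.0015] pos [ 0.4934 -0.2792  0.3112] yaw_y 21.31 F [-0.36  0.39 -0.75] op 0.999 t 1.4833
```

Request:
jog_arm([
  {"travel": [0.0032, 0.0123, 0.03], "rotation": [0, 0, -0.0015], "grip": -0.42},
  {"travel": [0.0032, 0.0123, 0.055], "rotation": [0, 0, -0.0015], "grip": -0.42},
  {"travel": [0.0032, 0.0123, 0.075], "rotation": [0, 0, -0.0015], "grip": -0.42},
  {"travel": [0.0032, 0.0123, 0.086], "rotation": [0, 0, -0.0015], "grip": -0.42},
  {"travel": [0.0032, 0.0123, 0.086], "rotation": [0, 0, -0.0015], "grip": -0.42},
  {"travel": [0.0032, 0.0123, 0.086], "rotation": [0, 0, -0.0015], "grip": -0.42},
  {"travel": [0.0032, 0.0123, 0.086], "rotation": [0, 0, -0.0015], "grip": -0.42},
  {"travel": [0.0032, 0.0123, 0.086], "rotation": [0, 0, -0.0015], "grip": -0.42},
], newtons=40)

```text
time: 2.15
position: [0.5048, -0.2718, 0.2267]
tcp_rot: [0.001, 0.563, 0.827, -0.0]
contact_force: [0.2, 0.8, 0.3]
opening: 0.289
finger_force: 0.0
```

Run:
```python
from h import *
import pickle
im=get_image("wrist");save(im,"w2.png");pickle.dump(im,open("w2.pkl","wb"))
go([.5036,-.2718,.225],21.4);P=pts(im)
px=im["pixels"].astype(int)
# finger tip bottom estimate: dark pixels with z>.2
q=P[(px.sum(-1)<160)&(im["z_map"]>0.05)]
print(np.percentile(q[:,2],[0,.5,2,5]))
```

```text
travel [ 0.0003 -0.0011  0.0016] rot [0.0014 0.0024 0.0025] pos [ 0.5048 -0.2716  0.2266] yaw_y 21.54 F [-0.43 -0.32 -0.47] op 0.291 t 2.2
[0.00757345 0.11390475 0.1868754  0.18749742]
```

View pics/w2.png

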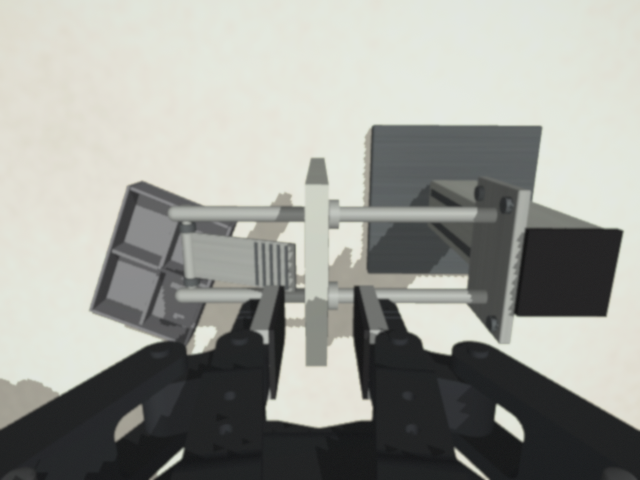

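The fingers straddle the gauge: pads at columns 280 and 358, gauge at 305–328, with the keeper end under the front finger.

Request:
jog_arm([
  {"travel": [0, -0.001, 0.02], "grip": -0.42},
  {"travel": [0, -0.001, 0.035], "grip": -0.42},
  {"travel": [0, -0.001, 0.042], "grip": -0.42},
  {"travel": [0, -0.001, 0.048], "grip": -0.42},
  {"travel": [0, -0.001, 0.053], "grip": -0.42},
  {"travel": [0, -0.001, 0.058], "grip": -0.42},
  {"travel": [0, -0.001, 0.062], "grip": -0.42},
  {"travel": [0, -0.001, 0.064], "grip": -0.42},
  {"travel": [0, -0.001, 0.066], "grip": -0.42},
  {"travel": [0, -0.001, 0.066], "grip": -0.42},
  {"travel": [0, -0.001, 0.066], "grip": -0.42},
])

```text
invalid input
```

Run:
```python
from h import *
import pickle
im=get_image("wrist");save(im,"w3.png");pickle.dump(im,open("w3.pkl","wb"))
go([.5036,-.2718,.159],21.4)
```

```text
travel [ 0.0002 -0.0012  0.0675] rot [0.0012 0.0021 0.0026] pos [ 0.5047 -0.2714  0.2265] yaw_y 21.55 F [ 0.21 -0.03  0.14] op 0.291 t 2.25
```

View pics/w3.png

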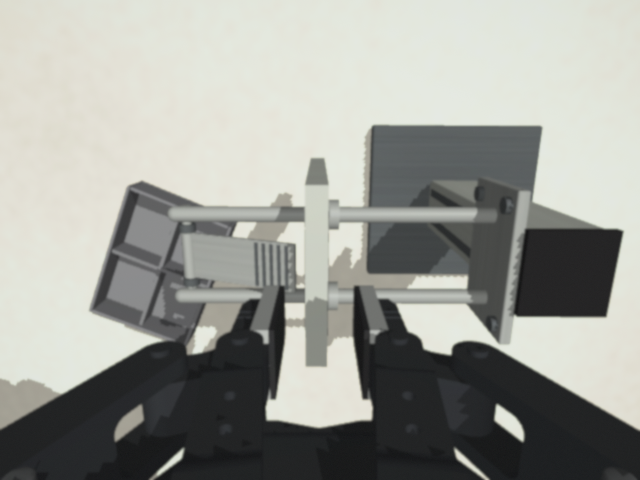

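The move was refused because each row needs a rotation, so the picture is unchanged from the last one. I'll send it again with rotations.

Request:
jog_arm([
  {"travel": [0, -0.001, 0.02], "rotation": [0.001, 0.002, 0.002], "grip": -0.42},
  {"travel": [0, -0.001, 0.035], "rotation": [0.001, 0.002, 0.002], "grip": -0.42},
  {"travel": [0, -0.001, 0.042], "rotation": [0.001, 0.002, 0.002], "grip": -0.42},
  {"travel": [0, -0.001, 0.048], "rotation": [0.001, 0.002, 0.002], "grip": -0.42},
  {"travel": [0, -0.001, 0.053], "rotation": [0.001, 0.002, 0.002], "grip": -0.42},
  {"travel": [0, -0.001, 0.058], "rotation": [0.001, 0.002, 0.002], "grip": -0.42},
  {"travel": [0, -0.001, 0.062], "rotation": [0.001, 0.002, 0.002], "grip": -0.42},
  {"travel": [0, -0.001, 0.064], "rotation": [0.001, 0.002, 0.002], "grip": -0.42},
  {"travel": [0, -0.001, 0.066], "rotation": [0.001, 0.002, 0.002], "grip": -0.42},
  {"travel": [0, -0.001, 0.066], "rotation": [0.001, 0.002, 0.002], "grip": -0.42},
  {"travel": [0, -0.001, 0.066], "rotation": [0.001, 0.002, 0.002], "grip": -0.42},
])

```text
time: 3.17
position: [0.5039, -0.2716, 0.1597]
tcp_rot: [-0.0, 0.563, 0.826, 0.0]
contact_force: [2.6, 0.4, 2.2]
opening: 0.289
finger_force: 1.4
```

Run:
```python
from h import *
import pickle
im=get_image("wrist");save(im,"w4.png");pickle.dump(im,open("w4.pkl","wb"))
go([.5036,-.2718,.159],21.4)
```

```text
travel [-0.0001 -0.0003  0.0008] rot [-0.0001 -0.0006  0.001 ] pos [ 0.5038 -0.2716  0.1598] yaw_y 21.45 F [2.22 0.57 2.97] op 0.289 t 3.2167
```

View pics/w4.png

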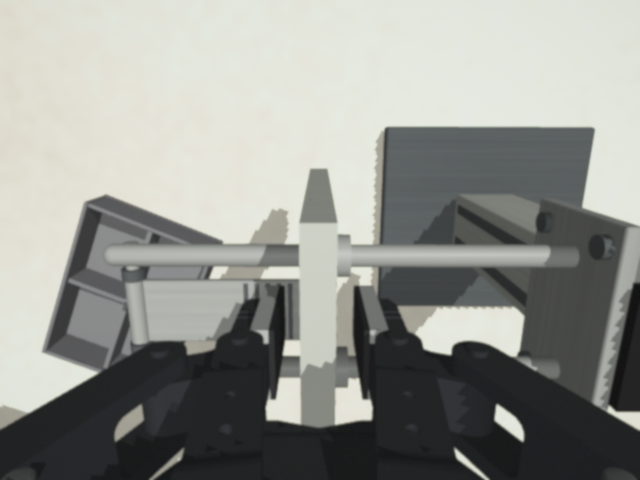

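The front finger is on the keeper's ribs at (285,310), the gauge sits between the pads at 302–336, and the prong is at row 255. I'll check the keeper's height and angle.

Run:
```python
from h import *
import pickle
im=pickle.load(open("w4.pkl","rb"));P=pts(im)
e=np.array([.9311,.3649])
for u in(150,180,210,230,288,294,298):
    for v in(290,305,320):
        p=P[v,u];print(u,v,round(float((p[:2]-[.5036,-.2718])@e),4),p[2].round(4),end=" | ")
    print()
print("prong",[P[254,u,2].round(4) for u in(150,200,250)])
```

```text
150 290 -0.0609 0.1589 | 150 305 -0.0606 0.1609 | 150 320 -0.062 0.1592 | 
180 290 -0.0495 0.1602 | 180 305 -0.05 0.1602 | 180 320 -0.0502 0.1609 | 
210 290 -0.0388 0.1597 | 210 305 -0.0394 0.1591 | 210 320 -0.0395 0.16 | 
230 290 -0.0315 0.16 | 230 305 -0.0319 0.1597 | 230 320 -0.032 0.1607 | 
288 290 -0.0105 0.1604 | 288 305 -0.0106 0.1605 | 288 320 -0.0107 0.1605 | 
294 290 -0.0084 0.1601 | 294 305 -0.0085 0.1592 | 294 320 -0.0085 0.1605 | 
298 290 -0.007 0.1597 | 298 305 -0.007 0.1601 | 298 320 -0.007 0.1607 | 
prong [np.float64(0.1649), np.float64(0.1653), np.float64(0.1649)]
```

The keeper lies flat 5 mm below the prong tops. Closing on the gauge.

Request:
jog_arm([
  {"travel": [0, 0, 0], "rotation": [0, 0, 0], "grip": -0.6},
  {"travel": [0, 0, 0], "rotation": [0, 0, 0], "grip": -0.7},
  {"travel": [0, 0, 0], "rotation": [0, 0, 0], "grip": -0.8},
  {"travel": [0, 0, 0], "rotation": [0, 0, 0], "grip": -1},
  {"travel": [0, 0, 0], "rotation": [0, 0, 0], "grip": -1},
  {"travel": [0, 0, 0], "rotation": [0, 0, 0], "grip": -1},
  {"travel": [0, 0, 0], "rotation": [0, 0, 0], "grip": -1},
], newtons=70)

```text
time: 3.8
position: [0.5027, -0.2712, 0.1594]
tcp_rot: [-0.002, 0.563, 0.826, -0.0]
contact_force: [-3.6, -0.9, 5.6]
opening: 0.112
finger_force: 68.4
```

Request:
jog_arm([
  {"travel": [0, -0.002, -0.001], "rotation": [0, 0, 0], "grip": -1},
  {"travel": [0, -0.005, -0.001], "rotation": [0, 0, 0], "grip": -1},
  {"travel": [0, -0.009, -0.001], "rotation": [0, 0, 0], "grip": -1},
  {"travel": [0, -0.013, -0.001], "rotation": [0, 0, 0], "grip": -1},
  {"travel": [0, -0.017, -0.001], "rotation": [0, 0, 0], "grip": -1},
  {"travel": [0, -0.021, -0.002], "rotation": [0, 0, 0], "grip": -1},
  {"travel": [0, -0.024, -0.003], "rotation": [0, 0, 0], "grip": -1},
  {"travel": [0, -0.027, -0.004], "rotation": [0, 0, 0], "grip": -1},
  {"travel": [0, -0.03, -0.005], "rotation": [0, 0, 0], "grip": -1},
  {"travel": [0, -0.032, -0.005], "rotation": [0, 0, 0], "grip": -1},
  {"travel": [0, -0.032, -0.005], "rotation": [0, 0, 0], "grip": -1},
])

```text
time: 4.72
position: [0.4729, -0.2832, 0.1645]
tcp_rot: [-0.001, 0.563, 0.826, -0.0]
contact_force: [-0.3, 0.4, 0.6]
opening: 0.111
finger_force: 69.2
```

Run:
```python
from h import *
go([.4109,-.3081,.1644],21.4)
```

```text
travel [-0.0005 -0.0668  0.0002] rot [-0.0015 -0.0019  0.0007] pos [ 0.4729 -0.2832  0.1645] yaw_y 21.44 F [-0.3   0.43  0.55] op 0.111 t 4.7167
```

Request:
jog_arm([
  {"travel": [0, -0.004, 0], "rotation": [0, 0, 0], "grip": -1},
  {"travel": [0, -0.009, 0], "rotation": [0, 0, 0], "grip": -1},
  {"travel": [0, -0.014, 0], "rotation": [0, 0, 0], "grip": -1},
  {"travel": [0, -0.019, 0], "rotation": [0, 0, 0], "grip": -1},
  {"travel": [0, -0.024, 0], "rotation": [0, 0, 0], "grip": -1},
  {"travel": [0, -0.029, 0], "rotation": [0, 0, 0], "grip": -1},
  {"travel": [0, -0.034, 0], "rotation": [0, 0, 0], "grip": -1},
  {"travel": [0, -0.039, 0], "rotation": [0, 0, 0], "grip": -1},
  {"travel": [0, -0.045, 0], "rotation": [0, 0, 0], "grip": -1},
  {"travel": [0, -0.051, 0], "rotation": [0, 0, 0], "grip": -1},
  {"travel": [0, -0.057, 0], "rotation": [0, 0, 0], "grip": -1},
  {"travel": [0, -0.063, 0], "rotation": [0, 0, 0], "grip": -1},
  {"travel": [0, -0.069, 0], "rotation": [0, 0, 0], "grip": -1},
  {"travel": [0, -0.074, 0], "rotation": [0, 0, 0], "grip": -1},
  {"travel": [0, -0.078, 0], "rotation": [0, 0, 0], "grip": -1},
  {"travel": [0, -0.08, 0], "rotation": [0, 0, 0], "grip": -1},
  {"travel": [0, -0.08, 0], "rotation": [0, 0, 0], "grip": -1},
  {"travel": [0, -0.08, 0], "rotation": [0, 0, 0], "grip": -1},
])

```text
time: 6.22
position: [0.3991, -0.3123, 0.1645]
tcp_rot: [-0.001, 0.563, 0.826, 0.0]
contact_force: [-0.3, 0.7, -3.0]
opening: 0.109
finger_force: 68.3
```

Run:
```python
from h import *
import pickle
im=get_image("wrist");save(im,"w5.png");pickle.dump(im,open("w5.pkl","wb"))
go([.44,-.1,.26],20)
```

```text
travel [ 0.1828  0.1155 -0.0953] rot [-0.0008 -0.0017  0.0254] pos [ 0.3992 -0.3123  0.1645] yaw_y 21.46 F [-0.96  0.67 -2.4 ] op 0.11 t 6.2667
```

View pics/w5.png

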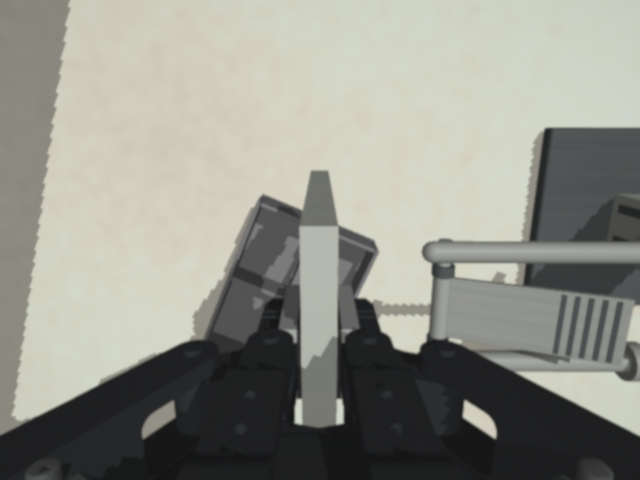

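The gauge is off the hook at (320,300) in the fingers, and the keeper at (540,325) has sprung up. Lifting straight up.

Request:
jog_arm([
  {"travel": [0, 0, -0.003], "rotation": [0, 0, 0], "grip": -1},
  {"travel": [0, 0, -0.009], "rotation": [0, 0, 0], "grip": -1},
  {"travel": [0, 0, -0.018], "rotation": [0, 0, 0], "grip": -1},
  {"travel": [0, 0, -0.03], "rotation": [0, 0, 0], "grip": -1},
  {"travel": [0, 0, -0.045], "rotation": [0, 0, 0], "grip": -1},
  {"travel": [0, 0, -0.06], "rotation": [0, 0, 0], "grip": -1},
  {"travel": [0, 0, -0.075], "rotation": [0, 0, 0], "grip": -1},
  {"travel": [0, 0, -0.09], "rotation": [0, 0, 0], "grip": -1},
  {"travel": [0, 0, -0.103], "rotation": [0, 0, 0], "grip": -1},
  {"travel": [0, 0, -0.113], "rotation": [0, 0, 0], "grip": -1},
  {"travel": [0, 0, -0.12], "rotation": [0, 0, 0], "grip": -1},
  {"travel": [0, 0, -0.124], "rotation": [0, 0, 0], "grip": -1},
  {"travel": [0, 0, -0.126], "rotation": [0, 0, 0], "grip": -1},
  {"travel": [0, 0, -0.126], "rotation": [0, 0, 0], "grip": -1},
])

```text
time: 7.43
position: [0.3992, -0.3123, 0.2907]
tcp_rot: [-0.001, 0.563, 0.826, 0.0]
contact_force: [1.1, -0.6, -3.2]
opening: 0.11
finger_force: 68.3
```

Run:
```python
from h import *
import pickle
go([.4657,.2345,.29],19.3)
s=get_state();im=get_image("wrist");P=pts(im);pickle.dump(im,open("w6.pkl","wb"))
T=(P-s["position"])@rot(s["tcp_rot"])   # tool frame
m=(im["z_map"]>.05)&(T[...,2]<-.030)&(T[...,2]>-.05)&(abs(T[...,1])<.006)&(abs(T[...,0])<.06)
q=T[m];print(len(q),"x",np.percentile(q[:,0],[0.5,99.5]),"y",np.percentile(q[:,1],[2,50,98]),"z",np.percentile(q[:,2],[5,50,95]))
r=cv2.minAreaRect((q[:,:2]*1000).astype(np.float32));print(r)
```

```text
travel [0.4846 0.2619 0.0013] rot [-0.0009 -0.0016  0.0378] pos [ 0.3992 -0.3123  0.2907] yaw_y 21.46 F [ 1.08 -0.55 -3.18] op 0.11 t 7.4333
8120 x [-0.01895549  0.04082184] y [-5.56203686e-03  5.74977404e-05  5.46910401e-03] z [-0.03831024 -0.03732777 -0.03616236]
((10.46099853515625, -0.0027480125427246094), (61.29895782470703, 11.990523338317871), 0.0033448482863605022)
```

Request:
jog_arm([
  {"travel": [0.005, 0.003, 0], "rotation": [0, 0, 0], "grip": -1},
  {"travel": [0.015, 0.008, 0], "rotation": [0, 0, 0], "grip": -1},
  {"travel": [0.03, 0.016, 0], "rotation": [0, 0, 0], "grip": -1},
  {"travel": [0.05, 0.027, 0], "rotation": [0, 0, 0.002], "grip": -1},
  {"travel": [0.073, 0.039, 0], "rotation": [0, 0, 0.004], "grip": -1},
  {"travel": [0.097, 0.052, 0], "rotation": [0, 0, 0.006], "grip": -1},
  {"travel": [0.124, 0.067, 0], "rotation": [0, 0, 0.009], "grip": -1},
  {"travel": [0.152, 0.082, 0], "rotation": [0, 0, 0.012], "grip": -1},
  {"travel": [0.18, 0.097, 0], "rotation": [0, 0, 0.014], "grip": -1},
  {"travel": [0.208, 0.112, 0], "rotation": [0, 0, 0.016], "grip": -1},
  {"travel": [0.236, 0.127, 0], "rotation": [0, 0, 0.018], "grip": -1},
  {"travel": [0.264, 0.143, 0], "rotation": [0, 0, 0.02], "grip": -1},
  {"travel": [0.292, 0.158, 0], "rotation": [0, 0, 0.022], "grip": -1},
  {"travel": [0.32, 0.173, 0], "rotation": [0, 0, 0.025], "grip": -1},
  {"travel": [0.348, 0.188, 0], "rotation": [0, 0, 0.028], "grip": -1},
  {"travel": [0.375, 0.203, 0], "rotation": [0, 0, 0.03], "grip": -1},
  {"travel": [0.4, 0.216, 0], "rotation": [0, 0, 0.032], "grip": -1},
  {"travel": [0.423, 0.229, 0], "rotation": [0, 0, 0.034], "grip": -1},
  {"travel": [0.443, 0.239, 0], "rotation": [0, 0, 0.036], "grip": -1},
  {"travel": [0.458, 0.247, 0], "rotation": [0, 0, 0.038], "grip": -1},
])

```text
time: 9.15
position: [0.4601, 0.2069, 0.2905]
tcp_rot: [-0.002, 0.578, 0.816, -0.0]
contact_force: [0.9, -0.4, -2.8]
opening: 0.105
finger_force: 68.2
```

Run:
```python
from h import *
go([.4657,.2345,.285],19.3)
```

```text
travel [0.0242 0.0144 0.0056] rot [-0.0026 -0.0032  0.0015] pos [0.4601 0.2069 0.2905] yaw_y 19.39 F [ 0.89 -0.36 -2.85] op 0.105 t 9.15
```

Request:
jog_arm([
  {"travel": [0.01, 0.006, 0], "rotation": [0, 0, 0.001], "grip": -1},
  {"travel": [0.018, 0.011, 0], "rotation": [0, 0, 0.001], "grip": -1},
  {"travel": [0.023, 0.014, 0], "rotation": [0, 0, 0.001], "grip": -1},
  {"travel": [0.024, 0.014, 0], "rotation": [0, 0, 0.001], "grip": -1},
  {"travel": [0.024, 0.014, 0], "rotation": [0, 0, 0.001], "grip": -1},
  {"travel": [0.024, 0.014, 0], "rotation": [0, 0, 0.001], "grip": -1},
])

```text
time: 9.65
position: [0.4667, 0.2307, 0.291]
tcp_rot: [-0.001, 0.579, 0.815, -0.0]
contact_force: [0.4, 0.0, -3.4]
opening: 0.104
finger_force: 68.2
```

Run:
```python
from h import *
import pickle
s=get_state();im=get_image("wrist");P=pts(im);save(im,"w7.png");pickle.dump(im,open("w7.pkl","wb"))
px=im["pixels"].astype(int)
T=(P-s["position"])@rot(s["tcp_rot"])
d=(im["z_map"]>.05)&(px[...,0]>px[...,2]+50)&(P[...,2]>.09)&(P[...,2]<.125)
q=T[d];zt=q[:,2].min()
print("dowel n",d.sum(),"z",np.percentile(P[d][:,2],[2,50,98]))
ys=np.where(d.any(0))[0]
# per tool-y slice, edges in tool x for rear and front parts
for lo in np.arange(-.1,.12,.02):
    w=q[(q[:,1]>=lo)&(q[:,1]<lo+.02)]
    if len(w)>50: top=w[w[:,2]<np.percentile(w[:,2],20)];print(round(lo+.01,3),len(w),"x",np.percentile(w[:,0],[1,99]).round(4),"topx",top[:,0].mean().round(4),"topz",(s["position"][2]-np.percentile(w[:,2],3)).round(4))
print("y range",np.percentile(q[:,1],[.2,99.8]))
m=(im["z_map"]>.05)&(T[...,2]<-.030)&(T[...,2]>-.05)&(abs(T[...,1])<.006)&(abs(T[...,0])<.06)
g=T[m];print("gauge x",np.percentile(g[:,0],[0.5,99.5]),"z",np.median(g[:,2]))
# circle fit of dowel cross-section
w=q[abs(q[:,1])>.015]
A=np.c_[2*w[:,0],2*w[:,2],np.ones(len(w))];c=np.linalg.lstsq(A,(w[:,[0,2]]**2).sum(1),rcond=None)[0]
print("circle xc",c[0],"zc world",s["position"][2]-c[1],"r",np.sqrt(c[2]+c[0]**2+c[1]**2))
go(s["position"],19.3)
```

```text
dowel n 9763 z [0.10461877 0.11290444 0.1155091 ]
-0.05 897 x [-0.0051  0.0209] topx 0.0066 topz 0.1155
-0.03 903 x [-0.0052  0.0209] topx 0.0073 topz 0.1154
-0.01 393 x [-0.0049  0.0209] topx 0.0072 topz 0.1153
0.01 388 x [-0.005   0.0209] topx 0.0071 topz 0.1152
0.03 915 x [-0.005   0.0209] topx 0.0069 topz 0.1153
0.05 907 x [-0.0051  0.0209] topx 0.007 topz 0.1154
0.07 912 x [-0.0051  0.021 ] topx 0.0069 topz 0.1154
0.09 858 x [-0.0064  0.0203] topx 0.0069 topz 0.1154
0.11 798 x [-0.0065  0.018 ] topx 0.0067 topz 0.1155
y range [-0.06023879  0.18716002]
gauge x [-0.01908238  0.04081893] z -0.03730683009534545
circle xc 0.006752035607747377 zc world 0.10093540883440463 r 0.013869365118234878
travel [ 0.0001 -0.      0.    ] rot [-0.0017 -0.0017 -0.0024] pos [0.4667 0.2307 0.2911] yaw_y 19.16 F [ 0.17 -0.76 -2.01] op 0.105 t 9.7
```

View pics/w7.png

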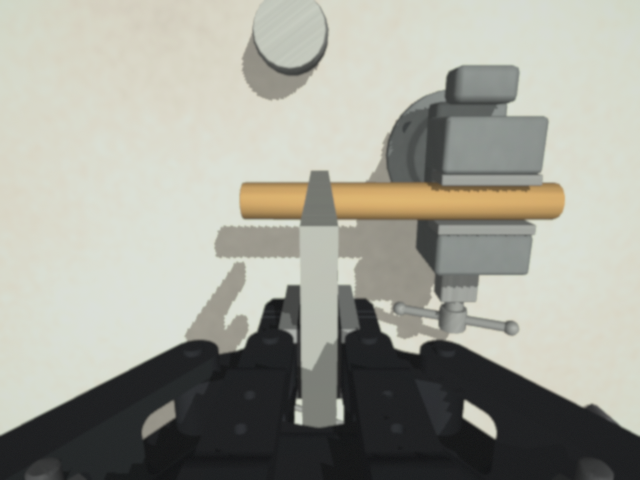

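The fork hangs over the dowel, which runs along row 200 from column 240 to 565, clear of the jaws. The dowel's axis is 8.5 mm to tool +x of the gauge's centre, so I'm correcting that and lowering.

Request:
jog_arm([
  {"travel": [0.003, 0, 0.004], "rotation": [0, 0, 0], "grip": -1},
  {"travel": [0.006, 0, 0.012], "rotation": [-0.001, -0.001, 0], "grip": -1},
  {"travel": [0.008, 0, 0.022], "rotation": [-0.002, -0.002, 0], "grip": -1},
  {"travel": [0.0085, 0, 0.033], "rotation": [-0.002, -0.002, 0], "grip": -1},
  {"travel": [0.0085, 0, 0.043], "rotation": [-0.002, -0.002, 0], "grip": -1},
  {"travel": [0.0085, 0, 0.05], "rotation": [-0.002, -0.002, 0], "grip": -1},
  {"travel": [0.0085, 0, 0.054], "rotation": [-0.002, -0.002, 0], "grip": -1},
  {"travel": [0.0085, 0, 0.056], "rotation": [-0.002, -0.002, 0], "grip": -1},
  {"travel": [0.0085, 0, 0.056], "rotation": [-0.002, -0.002, 0], "grip": -1},
  {"travel": [0.0085, 0, 0.056], "rotation": [-0.002, -0.002, 0], "grip": -1},
])

```text
time: 10.53
position: [0.4643, 0.2396, 0.2354]
tcp_rot: [0.001, 0.579, 0.815, 0.001]
contact_force: [0.5, 0.6, -3.2]
opening: 0.108
finger_force: 68.2
```

```bash
cat > dw.py <<'E'
from h import *
s=get_state();P0=s["position"]
def an(n):
    im=get_image(n);P=pts(im);px=im["pixels"].astype(int);T=(P-P0)@rot(s["tcp_rot"])
    if n=="wrist":
        d=(im["z_map"]>.05)&(px[...,0]>px[...,2]+50)&(P[...,2]>.09)&(P[...,2]<.125)
        q=T[d];w=q[abs(q[:,1])>.015];top=w[w[:,2]<np.percentile(w[:,2],20)]
        A=np.c_[2*w[:,0],2*w[:,2],np.ones(len(w))];c=np.linalg.lstsq(A,(w[:,[0,2]]**2).sum(1),rcond=None)[0]
        print("dowel topx",top[:,0].mean(),"circ",c[0],"ztop",P[d][:,2].max())
        m=(im["z_map"]>.05)&(T[...,2]<-.030)&(T[...,2]>-.05)&(abs(T[...,1])<.006)&(abs(T[...,0])<.06)
        g=T[m];print("gauge xmax",np.percentile(g[:,0],99.5),"z",np.median(g[:,2]),"slope",np.polyfit(g[:,0],g[:,2],1)[0])
    else:
        m=(im["z_map"]>.05)&(abs(T[...,0])<.06)&(abs(T[...,1])<.008)&(T[...,2]>.04)&(T[...,2]<.105)&(px.max(-1)-px.min(-1)<45)
        g=T[m]
        for z in(.06,.08,.095):
            w=g[abs(g[:,2]-z)<.006]
            if len(w)>5:print(n,z,len(w),"x",np.sort(w[:,0])[[0,1,-2,-1]].round(4))
        save(im,n+"8.png")
an("wrist");an("side");an("scene");go(P0,19.3)
E
python3 dw.py
```

```text
dowel topx -0.001996100343572397 circ -0.0021506601706477195 ztop 0.11684343909331213
gauge xmax 0.04082929712809477 z -0.03734018713125645 slope 0.009979109121610123
side 0.06 40 x [-0.0431 -0.0357  0.0385  0.0389]
side 0.08 43 x [-0.0444 -0.0431  0.0388  0.0389]
side 0.095 28 x [-0.0423 -0.0397  0.0382  0.0383]
scene 0.06 57 x [-0.0467 -0.0464  0.0348  0.0363]
scene 0.08 56 x [-0.0476 -0.0475  0.0334  0.0368]
scene 0.095 44 x [-0.0469 -0.0468  0.0351  0.0393]
travel [-0.0001 -0.0001  0.0003] rot [ 0.0022  0.0001 -0.0014] pos [0.4644 0.2397 0.2357] yaw_y 19.22 F [ 0.51 -0.57 -3.07] op 0.107 t 10.6833
```

Request:
jog_arm([
  {"travel": [0, 0, 0.004], "rotation": [0.002, 0, 0], "grip": -1},
  {"travel": [0, 0, 0.01], "rotation": [0.002, 0, 0], "grip": -1},
  {"travel": [0, 0, 0.016], "rotation": [0.002, 0, 0], "grip": -1},
  {"travel": [0, 0, 0.022], "rotation": [0.002, 0, 0], "grip": -1},
  {"travel": [0, 0, 0.028], "rotation": [0.002, 0, 0], "grip": -1},
  {"travel": [0, 0, 0.033], "rotation": [0.002, 0, 0], "grip": -1},
  {"travel": [0, 0, 0.036], "rotation": [0.002, 0, 0], "grip": -1},
  {"travel": [0, 0, 0.036], "rotation": [0.002, 0, 0], "grip": -1},
  {"travel": [0, 0, 0.036], "rotation": [0.002, 0, 0], "grip": -1},
])

```text
time: 11.43
position: [0.464, 0.2396, 0.1989]
tcp_rot: [-0.0, 0.579, 0.815, -0.001]
contact_force: [0.2, -0.5, -2.2]
opening: 0.108
finger_force: 68.2
```

Request:
jog_arm([
  {"travel": [0, 0, 0.003], "rotation": [0, 0, 0], "grip": -1},
  {"travel": [0, 0, 0.007], "rotation": [0, 0, 0], "grip": -1},
  {"travel": [0, 0, 0.011], "rotation": [0, 0, 0], "grip": -1},
  {"travel": [0, 0, 0.015], "rotation": [0, 0, 0], "grip": -1},
  {"travel": [0, 0, 0.019], "rotation": [0, 0, 0], "grip": -1},
  {"travel": [0, 0, 0.023], "rotation": [0, 0, 0], "grip": -1},
  {"travel": [0, 0, 0.026], "rotation": [0, 0, 0], "grip": -1},
  {"travel": [0, 0, 0.029], "rotation": [0, 0, 0], "grip": -1},
  {"travel": [0, 0, 0.029], "rotation": [0, 0, 0], "grip": -1},
  {"travel": [0, 0, 0.029], "rotation": [0, 0, 0], "grip": -1},
])

```text
time: 12.27
position: [0.4639, 0.2396, 0.1699]
tcp_rot: [-0.0, 0.579, 0.815, -0.001]
contact_force: [-1.2, 0.1, -1.9]
opening: 0.11
finger_force: 68.2
```

Free so far. Creeping down the last 5 mm.

Request:
jog_arm([
  {"travel": [0, 0, 0.001], "rotation": [0, 0, 0], "grip": -1},
  {"travel": [0, 0, 0.002], "rotation": [0, 0, 0], "grip": -1},
  {"travel": [0, 0, 0.003], "rotation": [0, 0, 0], "grip": -1},
  {"travel": [0, 0, 0.004], "rotation": [0, 0, 0], "grip": -1},
  {"travel": [0, 0, 0.0045], "rotation": [0, 0, 0], "grip": -1},
  {"travel": [0, 0, 0.0045], "rotation": [0, 0, 0], "grip": -1},
  {"travel": [0, 0, 0.0045], "rotation": [0, 0, 0], "grip": -1},
])

```text
time: 12.85
position: [0.464, 0.2396, 0.1656]
tcp_rot: [-0.0, 0.579, 0.815, -0.0]
contact_force: [0.0, 0.2, -3.0]
opening: 0.105
finger_force: 68.2
```

Request:
jog_arm([
  {"travel": [0, 0, 0.0005], "rotation": [0, 0, 0], "grip": -1},
  {"travel": [0, 0, 0.001], "rotation": [0, 0, 0], "grip": -1},
  {"travel": [0, 0, 0.0013], "rotation": [0, 0, 0], "grip": -1},
  {"travel": [0, 0, 0.0013], "rotation": [0, 0, 0], "grip": -1},
  {"travel": [0, 0, 0.0013], "rotation": [0, 0, 0], "grip": -1},
])

```text
time: 13.27
position: [0.4642, 0.2395, 0.1645]
tcp_rot: [-0.0, 0.579, 0.815, -0.0]
contact_force: [-0.3, -0.5, -0.9]
opening: 0.105
finger_force: 68.3
```

Request:
jog_arm([
  {"travel": [0, 0, 0.0004], "rotation": [0, 0, 0], "grip": -1},
  {"travel": [0, 0, 0.0007], "rotation": [0, 0, 0], "grip": -1},
  {"travel": [0, 0, 0.0007], "rotation": [0, 0, 0], "grip": -1},
  {"travel": [0, 0, 0.0007], "rotation": [0, 0, 0], "grip": -1},
])

```text
time: 13.6
position: [0.4643, 0.2395, 0.1638]
tcp_rot: [0.0, 0.579, 0.815, -0.0]
contact_force: [0.7, -1.7, 0.5]
opening: 0.109
finger_force: 68.5
```

Request:
jog_arm([
  {"travel": [0, 0, 0.0004], "rotation": [0, 0, 0], "grip": -1},
  {"travel": [0, 0, 0.0008], "rotation": [0, 0, 0], "grip": -1},
  {"travel": [0, 0, 0.0008], "rotation": [0, 0, 0], "grip": -1},
  {"travel": [0, 0, 0.0008], "rotation": [0, 0, 0], "grip": -1},
  {"travel": [0, 0, 0.0008], "rotation": [0, 0, 0], "grip": -1},
])

```text
time: 14.02
position: [0.4644, 0.2394, 0.1631]
tcp_rot: [0.0, 0.579, 0.815, -0.0]
contact_force: [1.2, -3.3, 2.3]
opening: 0.108
finger_force: 69.0
```

Run:
```python
from h import *
s=get_state();im=get_image("wrist");P=pts(im);T=(P-s["position"])@rot(s["tcp_rot"])
m=(im["z_map"]>.05)&(T[...,2]<-.030)&(T[...,2]>-.05)&(abs(T[...,1])<.006)&(abs(T[...,0])<.06)
g=T[m];print("gauge xmax",np.percentile(g[:,0],99.5),"z",np.median(g[:,2]),"slope",np.polyfit(g[:,0],g[:,2],1)[0],"origin z",s["position"][2]-np.median(g[:,2])-.032)
go(s["position"],19.3,s)
```

```text
gauge xmax 0.040803879654967214 z -0.037300955418719535 slope 0.014225374909541132 origin z 0.16839979568347072
travel [0. 0. 0.] rot [-0.0003  0.0007 -0.0012] pos [0.4644 0.2394 0.1631] yaw_y 19.23 F [ 1.24 -3.29  2.3 ] op 0.108 t 14.0167
```

Bearing at about 6 N with the step at the right height. I'll centre slightly, hold for a moment, then lift off.

Request:
jog_arm([
  {"travel": [-0.0005, 0, 0.0003], "rotation": [0, 0, 0], "grip": -1},
  {"travel": [-0.001, 0, 0.0005], "rotation": [0, 0, 0], "grip": -1},
  {"travel": [-0.001, 0, 0.0005], "rotation": [0, 0, 0], "grip": -1},
  {"travel": [-0.001, 0, 0.0005], "rotation": [0, 0, 0], "grip": -1},
  {"travel": [-0.001, 0, 0.0005], "rotation": [0, 0, 0], "grip": -1},
])

```text
time: 14.48
position: [0.4645, 0.2391, 0.1628]
tcp_rot: [-0.0, 0.579, 0.815, 0.0]
contact_force: [0.3, -1.2, 5.6]
opening: 0.106
finger_force: 69.6
```

Request:
jog_arm([
  {"travel": [-0.0005, 0, -0.002], "rotation": [0, 0, 0], "grip": -1},
  {"travel": [-0.0005, 0, -0.007], "rotation": [0, 0, 0], "grip": -1},
  {"travel": [-0.0005, 0, -0.014], "rotation": [0, 0, 0], "grip": -1},
  {"travel": [-0.0005, 0, -0.022], "rotation": [0, 0, 0], "grip": -1},
  {"travel": [-0.0005, 0, -0.031], "rotation": [0, 0, 0], "grip": -1},
  {"travel": [-0.0005, 0, -0.041], "rotation": [0, 0, 0], "grip": -1},
  {"travel": [-0.0005, 0, -0.052], "rotation": [0, 0, 0], "grip": -1},
  {"travel": [-0.0005, 0, -0.064], "rotation": [0, 0, 0], "grip": -1},
  {"travel": [-0.0005, 0, -0.077], "rotation": [0, 0, 0], "grip": -1},
  {"travel": [-0.0005, 0, -0.09], "rotation": [0, 0, 0], "grip": -1},
  {"travel": [-0.0005, 0, -0.102], "rotation": [0, 0, 0], "grip": -1},
  {"travel": [-0.0005, 0, -0.112], "rotation": [0, 0, 0], "grip": -1},
  {"travel": [-0.0005, 0, -0.12], "rotation": [0, 0, 0], "grip": -1},
  {"travel": [-0.0005, 0, -0.125], "rotation": [0, 0, 0], "grip": -1},
  {"travel": [-0.0005, 0, -0.128], "rotation": [0, 0, 0], "grip": -1},
  {"travel": [-0.0005, 0, -0.128], "rotation": [0, 0, 0], "grip": -1},
  {"travel": [-0.0005, 0, -0.128], "rotation": [0, 0, 0], "grip": -1},
])

```text
time: 15.9
position: [0.4643, 0.2382, 0.29]
tcp_rot: [-0.001, 0.579, 0.815, -0.001]
contact_force: [-0.7, -0.5, -2.0]
opening: 0.109
finger_force: 68.4
```

```bash
cat > g.py <<'E'
from h import *
s=get_state();im=get_image("wrist");P=pts(im);T=(P-s["position"])@rot(s["tcp_rot"])
m=(im["z_map"]>.05)&(T[...,2]<-.030)&(T[...,2]>-.05)&(abs(T[...,1])<.006)&(abs(T[...,0])<.06)
g=T[m];print("gauge xmax",np.percentile(g[:,0],99.5),"z",np.median(g[:,2]),"slope",np.polyfit(g[:,0],g[:,2],1)[0])
E
python3 - <<'E'
from g import *
e=np.array([.9311,.3649])
p=np.array([.5036,-.2718])-.125*e
go([*p,.29],21.4)
E
```

```text
gauge xmax 0.040820970608904085 z -0.03731972711658655 slope 0.01136252755103797
travel [-4.992e-01 -2.556e-01  4.000e-04] rot [-0.0025 -0.0001 -0.038 ] pos [0.4642 0.2381 0.2898] yaw_y 19.22 F [ 0.19 -0.   -2.51] op 0.109 t 15.95
```

Request:
jog_arm([
  {"travel": [-0.005, -0.002, 0], "rotation": [0, 0, 0], "grip": -1},
  {"travel": [-0.015, -0.007, 0], "rotation": [0, 0, 0], "grip": -1},
  {"travel": [-0.03, -0.015, 0], "rotation": [0, 0, 0], "grip": -1},
  {"travel": [-0.05, -0.025, 0], "rotation": [0, 0, -0.002], "grip": -1},
  {"travel": [-0.075, -0.037, 0], "rotation": [0, 0, -0.004], "grip": -1},
  {"travel": [-0.1, -0.049, 0], "rotation": [0, 0, -0.006], "grip": -1},
  {"travel": [-0.128, -0.063, 0], "rotation": [0, 0, -0.009], "grip": -1},
  {"travel": [-0.156, -0.077, 0], "rotation": [0, 0, -0.012], "grip": -1},
  {"travel": [-0.184, -0.091, 0], "rotation": [0, 0, -0.014], "grip": -1},
  {"travel": [-0.212, -0.105, 0], "rotation": [0, 0, -0.016], "grip": -1},
  {"travel": [-0.24, -0.119, 0], "rotation": [0, 0, -0.018], "grip": -1},
  {"travel": [-0.268, -0.132, 0], "rotation": [0, 0, -0.02], "grip": -1},
  {"travel": [-0.296, -0.146, 0], "rotation": [0, 0, -0.022], "grip": -1},
  {"travel": [-0.324, -0.16, 0], "rotation": [0, 0, -0.025], "grip": -1},
  {"travel": [-0.352, -0.174, 0], "rotation": [0, 0, -0.028], "grip": -1},
  {"travel": [-0.38, -0.188, 0], "rotation": [0, 0, -0.03], "grip": -1},
  {"travel": [-0.406, -0.2, 0], "rotation": [0, 0, -0.032], "grip": -1},
  {"travel": [-0.43, -0.212, 0], "rotation": [0, 0, -0.034], "grip": -1},
  {"travel": [-0.45, -0.222, 0], "rotation": [0, 0, -0.036], "grip": -1},
  {"travel": [-0.468, -0.231, 0], "rotation": [0, 0, -0.038], "grip": -1},
])

```text
time: 17.62
position: [0.3991, -0.2818, 0.2903]
tcp_rot: [-0.001, 0.564, 0.826, -0.001]
contact_force: [0.3, -0.1, -2.9]
opening: 0.11
finger_force: 68.3
```

Run:
```python
from h import *
go([.3956,-.3132,.29],21.4)
```

```text
travel [-0.028  -0.0147  0.0003] rot [-0.002  -0.0004 -0.0016] pos [ 0.3991 -0.2818  0.2903] yaw_y 21.31 F [ 0.33 -0.06 -2.89] op 0.11 t 17.6167
```

Request:
jog_arm([
  {"travel": [-0.014, -0.007, 0], "rotation": [-0.002, 0, -0.002], "grip": -1},
  {"travel": [-0.023, -0.012, 0], "rotation": [-0.002, 0, -0.002], "grip": -1},
  {"travel": [-0.027, -0.014, 0], "rotation": [-0.002, 0, -0.002], "grip": -1},
  {"travel": [-0.028, -0.0147, 0.002], "rotation": [-0.002, 0, -0.002], "grip": -1},
  {"travel": [-0.028, -0.0147, 0.008], "rotation": [-0.002, 0, -0.002], "grip": -1},
  {"travel": [-0.028, -0.0147, 0.018], "rotation": [-0.002, 0, -0.002], "grip": -1},
  {"travel": [-0.028, -0.0147, 0.03], "rotation": [-0.002, 0, -0.002], "grip": -1},
  {"travel": [-0.028, -0.0147, 0.045], "rotation": [-0.002, 0, -0.002], "grip": -1},
  {"travel": [-0.028, -0.0147, 0.06], "rotation": [-0.002, 0, -0.002], "grip": -1},
  {"travel": [-0.028, -0.0147, 0.075], "rotation": [-0.002, 0, -0.002], "grip": -1},
  {"travel": [-0.028, -0.0147, 0.09], "rotation": [-0.002, 0, -0.002], "grip": -1},
  {"travel": [-0.028, -0.0147, 0.102], "rotation": [-0.002, 0, -0.002], "grip": -1},
  {"travel": [-0.028, -0.0147, 0.112], "rotation": [-0.002, 0, -0.002], "grip": -1},
  {"travel": [-0.028, -0.0147, 0.12], "rotation": [-0.002, 0, -0.002], "grip": -1},
  {"travel": [-0.028, -0.0147, 0.124], "rotation": [-0.002, 0, -0.002], "grip": -1},
  {"travel": [-0.028, -0.0147, 0.126], "rotation": [-0.002, 0, -0.002], "grip": -1},
  {"travel": [-0.028, -0.0147, 0.126], "rotation": [-0.002, 0, -0.002], "grip": -1},
  {"travel": [-0.028, -0.0147, 0.126], "rotation": [-0.002, 0, -0.002], "grip": -1},
])

```text
time: 19.12
position: [0.3972, -0.3113, 0.165]
tcp_rot: [0.001, 0.563, 0.827, 0.0]
contact_force: [-0.8, -0.6, -2.2]
opening: 0.109
finger_force: 68.2
```

Run:
```python
from g import *
# prong centreline in tool frame (tool x at each prong), visible part
m=(im["z_map"]>.05)&(P[...,2]>.160)&(P[...,2]<.168)&(T[...,1]>.06)&(T[...,1]<.18)
for lo,hi in((.012,.032),(-.035,-.012)):
    w=T[m&(T[...,0]>lo)&(T[...,0]<hi)]
    if len(w)>30: print("prong x",np.percentile(w[:,0],[2,50,98]).round(4),len(w),"slope",np.polyfit(w[:,1],w[:,0],1)[0].round(4),"z",(s["position"][2]-np.percentile(w[:,2],5)).round(4))
go([.5027,-.2712,.1645],21.4,s)
```

```text
gauge xmax 0.040823648359545654 z -0.03732949163809996 slope 0.012111521211592206
prong x [0.0163 0.0206 0.0236] 3316 slope -0.0014 z 0.1652
prong x [-0.0298 -0.0229 -0.0129] 2527 slope -0.0765 z 0.1666
travel [-0.0014  0.1128  0.0006] rot [0.0012 0.0008 0.0022] pos [ 0.3972 -0.3113  0.165 ] yaw_y 21.53 F [-0.83 -0.6  -2.23] op 0.109 t 19.1167
```

Request:
jog_arm([
  {"travel": [-0.0005, 0.004, 0], "rotation": [0.001, 0.001, 0.002], "grip": -1},
  {"travel": [-0.0005, 0.01, 0], "rotation": [0.001, 0.001, 0.002], "grip": -1},
  {"travel": [-0.0005, 0.016, 0], "rotation": [0.001, 0.001, 0.002], "grip": -1},
  {"travel": [-0.0005, 0.022, 0], "rotation": [0.001, 0.001, 0.002], "grip": -1},
  {"travel": [-0.0005, 0.028, 0], "rotation": [0.001, 0.001, 0.002], "grip": -1},
  {"travel": [-0.0005, 0.034, 0], "rotation": [0.001, 0.001, 0.002], "grip": -1},
  {"travel": [-0.0005, 0.039, 0], "rotation": [0.001, 0.001, 0.002], "grip": -1},
  {"travel": [-0.0005, 0.043, 0], "rotation": [0.001, 0.001, 0.002], "grip": -1},
  {"travel": [-0.0005, 0.045, 0], "rotation": [0.001, 0.001, 0.002], "grip": -1},
  {"travel": [-0.0005, 0.045, 0], "rotation": [0.001, 0.001, 0.002], "grip": -1},
])

```text
time: 20.0
position: [0.4394, -0.295, 0.1646]
tcp_rot: [-0.0, 0.563, 0.826, 0.0]
contact_force: [0.5, 0.7, -2.4]
opening: 0.102
finger_force: 68.2
```

Request:
jog_arm([
  {"travel": [0, 0.004, 0], "rotation": [0, 0, 0], "grip": -1},
  {"travel": [0, 0.008, 0], "rotation": [0, 0, 0], "grip": -1},
  {"travel": [0, 0.012, 0], "rotation": [0, 0, 0], "grip": -1},
  {"travel": [0, 0.017, 0], "rotation": [0, 0, 0], "grip": -1},
  {"travel": [0, 0.022, 0], "rotation": [0, 0, 0], "grip": -1},
  {"travel": [0, 0.027, 0], "rotation": [0, 0, 0], "grip": -1},
  {"travel": [0, 0.032, 0], "rotation": [0, 0, 0], "grip": -1},
  {"travel": [0, 0.036, 0], "rotation": [0, 0, 0], "grip": -1},
  {"travel": [0, 0.037, 0], "rotation": [0, 0, 0], "grip": -1},
  {"travel": [0, 0.037, 0], "rotation": [0, 0, 0], "grip": -1},
])

```text
time: 20.83
position: [0.4744, -0.2814, 0.1647]
tcp_rot: [0.0, 0.563, 0.826, 0.001]
contact_force: [0.8, -0.1, -0.6]
opening: 0.112
finger_force: 69.9
```

Run:
```python
from g import *
go([.5027,-.2712,.1600],21.4,s)
```

```text
gauge xmax 0.0408395185181351 z -0.03729757563825191 slope 0.011492458599885352
travel [-0.0008  0.0301  0.0047] rot [ 0.0012 -0.0004  0.0003] pos [ 0.4744 -0.2814  0.1647] yaw_y 21.42 F [ 0.8  -0.08 -0.62] op 0.112 t 20.8333
```

Request:
jog_arm([
  {"travel": [0, 0.002, 0.001], "rotation": [0.001, 0, 0], "grip": -1},
  {"travel": [0, 0.004, 0.002], "rotation": [0.001, 0, 0], "grip": -1},
  {"travel": [0, 0.007, 0.003], "rotation": [0.001, 0, 0], "grip": -1},
  {"travel": [0, 0.01, 0.004], "rotation": [0.001, 0, 0], "grip": -1},
  {"travel": [0, 0.014, 0.0045], "rotation": [0.001, 0, 0], "grip": -1},
  {"travel": [0, 0.018, 0.0045], "rotation": [0.001, 0, 0], "grip": -1},
  {"travel": [0, 0.022, 0.0045], "rotation": [0.001, 0, 0], "grip": -1},
  {"travel": [0, 0.025, 0.0045], "rotation": [0.001, 0, 0], "grip": -1},
  {"travel": [0, 0.028, 0.0045], "rotation": [0.001, 0, 0], "grip": -1},
  {"travel": [0, 0.03, 0.0045], "rotation": [0.001, 0, 0], "grip": -1},
  {"travel": [0, 0.0305, 0.0045], "rotation": [0.001, 0, 0], "grip": -1},
  {"travel": [0, 0.0305, 0.0045], "rotation": [0.001, 0, 0], "grip": -1},
])

```text
time: 21.88
position: [0.5023, -0.2704, 0.1602]
tcp_rot: [-0.0, 0.564, 0.826, 0.0]
contact_force: [-0.7, -0.2, -0.4]
opening: 0.11
finger_force: 69.4
```

Run:
```python
from g import *
e=np.array([.9311,.3649]);n=np.array([-.3649,.9311])
G=P[m][:,:2];print("gauge s",np.percentile((G-[.5036,-.2718])@e,[2,98]),"top z",np.median(P[m][:,2]))
save(im,"w9.png");go([.5027,-.2712,.1600],21.4,s)
```

```text
gauge xmax 0.040806734133857644 z -0.037287786501538606 slope 0.0099036226171865
gauge s [-0.00618436  0.00478425] top z 0.1974652093609947
travel [-0.0009  0.0001  0.0002] rot [-0.0004 -0.0008 -0.    ] pos [ 0.5023 -0.2704  0.1602] yaw_y 21.4 F [-0.74 -0.19 -0.42] op 0.11 t 21.8833
```

View pics/w9.png

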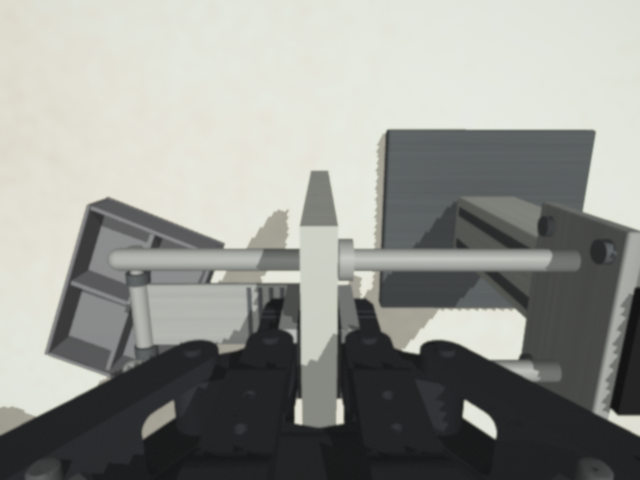

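The gauge is at the seat against the collars at column 345, with the keeper still flat under the front finger at (270,300). Setting it down and letting go.

Request:
jog_arm([
  {"travel": [0, 0.0003, 0.0005], "rotation": [0, 0, 0], "grip": -1},
  {"travel": [0, 0.0005, 0.0008], "rotation": [0, 0, 0], "grip": -1},
  {"travel": [0, 0.0005, 0.0008], "rotation": [0, 0, 0], "grip": -0.7},
  {"travel": [0, 0.0005, 0.0008], "rotation": [0, 0, 0], "grip": -0.6},
  {"travel": [0, 0.0005, 0.0008], "rotation": [0, 0, 0], "grip": -0.5},
  {"travel": [0, 0.0005, 0.0008], "rotation": [0, 0, 0], "grip": -0.42},
  {"travel": [0, 0.0005, 0.0008], "rotation": [0, 0, 0], "grip": -0.42},
  {"travel": [0, 0.0005, 0.0008], "rotation": [0, 0, 0], "grip": -0.42},
  {"travel": [0, 0.0005, 0.0008], "rotation": [0, 0, 0], "grip": -0.42},
  {"travel": [0, 0.0005, 0.0008], "rotation": [0, 0, 0], "grip": -0.42},
], newtons=30)

```text
time: 22.77
position: [0.5027, -0.2708, 0.1596]
tcp_rot: [-0.0, 0.564, 0.826, -0.0]
contact_force: [2.2, -0.2, 2.6]
opening: 0.292
finger_force: 1.4
```

Run:
```python
from h import *
s=get_state();im=get_image("wrist");P=pts(im);save(im,"w10.png")
e=np.array([.9311,.3649]);n=np.array([-.3649,.9311]);D=P[...,:2]-[.5036,-.2718]
S=D@e;Tt=D@n
m=(im["z_map"]>.05)&(P[...,2]>.19)&(P[...,2]<.205)&(abs(S)<.012)&(abs(Tt)<.06);m[:,:300]=0;m[:,340:]=0
print("gauge s",np.percentile(S[m],[2,98]),"tmax",np.percentile(Tt[m],99.5),"z",np.median(P[m][:,2]))
go([.5036,-.2718,.26],21.4,s)
```

```text
gauge s [-0.00516958  0.00435457] tmax 0.042517016104248864 z 0.1967929110432917
travel [-0.0013  0.0004 -0.1004] rot [-0.0005  0.0001  0.    ] pos [ 0.5027 -0.2708  0.1596] yaw_y 21.4 F [ 2.23 -0.18  2.65] op 0.292 t 22.7667
```

Request:
jog_arm([
  {"travel": [0, 0, -0.002], "rotation": [0, 0, 0], "grip": -0.42},
  {"travel": [0, 0, -0.005], "rotation": [0, 0, 0], "grip": -0.42},
  {"travel": [0, 0, -0.009], "rotation": [0, 0, 0], "grip": -0.42},
  {"travel": [0, 0, -0.014], "rotation": [0, 0, 0], "grip": -0.42},
  {"travel": [0, 0, -0.02], "rotation": [0, 0, 0], "grip": -0.42},
  {"travel": [0, 0, -0.028], "rotation": [0, 0, 0], "grip": -0.42},
  {"travel": [0, 0, -0.038], "rotation": [0, 0, 0], "grip": -0.42},
  {"travel": [0, 0, -0.05], "rotation": [0, 0, 0], "grip": -0.42},
  {"travel": [0, 0, -0.065], "rotation": [0, 0, 0], "grip": -0.42},
  {"travel": [0, 0, -0.08], "rotation": [0, 0, 0], "grip": -0.42},
  {"travel": [0, 0, -0.095], "rotation": [0, 0, 0], "grip": -0.42},
  {"travel": [0, 0, -0.1], "rotation": [0, 0, 0], "grip": -0.42},
  {"travel": [0, 0, -0.1], "rotation": [0, 0, 0], "grip": -0.42},
  {"travel": [0, 0, -0.1], "rotation": [0, 0, 0], "grip": -0.42},
  {"travel": [0, 0, -0.1], "rotation": [0, 0, 0], "grip": -0.42},
  {"travel": [0, 0, -0.1], "rotation": [0, 0, 0], "grip": -0.42},
])

```text
time: 24.15
position: [0.5019, -0.2699, 0.2583]
tcp_rot: [-0.002, 0.564, 0.826, -0.0]
contact_force: [0.6, 0.9, -0.5]
opening: 0.295
finger_force: 0.0
```

Run:
```python
from h import *
s=get_state();im=get_image("wrist");P=pts(im);save(im,"w11.png")
e=np.array([.9311,.3649]);n=np.array([-.3649,.9311]);D=P[...,:2]-[.5036,-.2718]
S=D@e;Tt=D@n;ok=im["z_map"]>.05
m=ok&(P[...,2]>.187)&(P[...,2]<.205)&(abs(S)<.012)&(abs(Tt)<.06)
print("gauge s",np.percentile(S[m],[2,98]),"t",np.percentile(Tt[m],[.5,99.5]),"z",np.median(P[m][:,2]),cv2.minAreaRect((P[m][:,:2]*1000).astype(np.float32)))
k=ok&(abs(Tt)<.009)&(S>-.04)&(S<-.008)&(P[...,2]>.15)&(P[...,2]<.187)
print("keeper end s",np.percentile(S[k],99),"zmax",np.percentile(P[k][:,2],98))
go(s["position"],21.4,s)
```

```text
gauge s [-0.0055248   0.00423173] t [-0.04088637  0.04250858] z 0.19676605695622632 ((502.7243957519531, -271.5290222167969), (10.342751502990723, 84.10952758789062), 21.757619857788086)
keeper end s -0.010125833474848533 zmax 0.181326169974009
travel [0. 0. 0.] rot [-0.0022 -0.0031 -0.    ] pos [ 0.5019 -0.2699  0.2583] yaw_y 21.4 F [ 0.65  0.92 -0.47] op 0.295 t 24.15
```

View pics/w11.png

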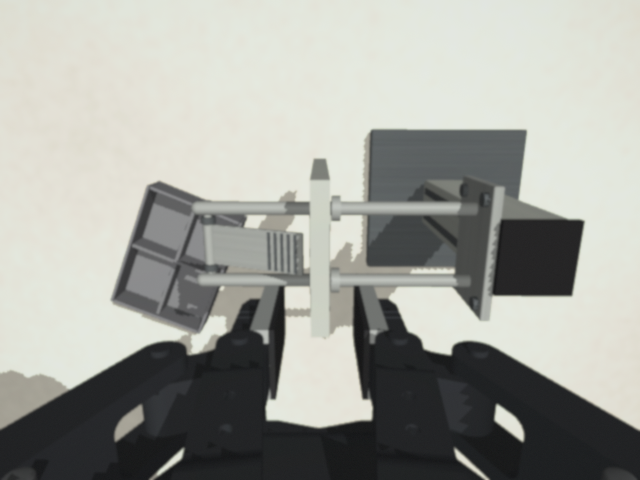

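The gauge hangs at the seat (320,245) as it did at the start. The keeper (285,250) is sprung up in front of it with its end 16 mm above the prong tops, and the gripper is clear. Handing in.

```bash
python3 -c "
from workcell import ticket
print(ticket.finish_job())"
```

```text
the job is handed in; nothing more can be done
None
```

The job is handed in after about 24 s of robot time, though the judge's verdict wasn't shown: the gauge came off the hook, its no-go step bore on the dowel at about 8 N, and it hangs back at the seat, let go, behind the sprung-up keeper.

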